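# Take the reverse-threaded spinner off a fan

### The arm

A 6-joint arm with a two-finger parallel gripper is mounted at the origin on the work surface. World frame = base frame: x ahead of the robot, y to its left, z up, the work surface at z = 0. Lengths are in m, angles in rad, forces in N, time in s.
With the tool pointing down it reaches from about 0.25 to 0.775 m from the base axis. Payload 4 kg.
Tool frame: the origin (TCP) lies at the centre of the arm's flange, where the gripper is bolted on; the fingertips stand ahead of it and the grasp point (between the pads) lies 180 mm ahead of it (robot.tcp_to_tips is the z of the fingertips in the tool frame, in m); z points along the fingers, y is the direction in which the jaws open and shut (so a half turn about z gives the same grasp; the last joint's range is limited). The gripper opens to 94 mm and grips with 3 to 60 N. Pads are 16 mm wide; open, the fingers measure 119 mm over their backs; the gripper's body (75 mm by 177 mm) begins 78 mm behind the grasp point.
Start: joints at [-1.368, 0.087, 1.371, -0, 1.684, -0.103], TCP at [0.166, -0.524, 0.405] pointing down, gripper open.
Joint ranges: [-3.1, 3.1], [-0.76, 2.03], [0.27, 2.55], [-1.08, 4.22], [0.17, 2.65], [-2.57, 2.57]. Speed limits (rad/s): [2.79, 2.79, 3.14, 3.14, 3.14, 3.14].

### API

Orientations are given as [roll, pitch, yaw] about the fixed x, y, z axes, in that order (R = Rz(yaw) Ry(pitch) Rx(roll)).
In Python, from bench import robot gives the robot as it stands.
- The arm moves only by the tool move_arm, never from a script. Its argument "increments" is a list that holds one entry, the list of rows, each a list of 7 numbers: the opening, from 0 (shut) to 1 (fully open), then the shift along the tool's x, y, z as a fraction of full scale, then the turn, a rotation vector about the tool's x, y, z as a fraction of full scale. In form: [[[jaw, dx, dy, dz, rx, ry, rz], ...]]. A call has 1 to 8 rows; each row is the pose to reach, as a shift and turn from the pose commanded when the call began, along the tool's axes at that moment; what a row does not reach only later rows make up. Full scale, the value 1, is 0.1 m for a shift and pi/2 rad for a turn. A row lasts 1/12 s, in which the tool goes at most 41.7 mm and 7.16 degrees, less where a joint would pass 70% of its speed; a pose out of reach is approached as far as the arm can. A call with a number of a shift or a turn outside -1 to 1 is refused whole. A call with a gripper value outside its range is refused whole. The fingers move at their own pace and stop on an object; the grip force is fixed at half the most. Time passes only in rows, so rows that repeat a pose let the fingers close. It gives the time, the measured TCP pose, the force and the opening at its end, in the units of the state.
- robot.get_obs(): the state, without advancing time (a new reading comes with each control period).
- robot.snapshot(name): name is "scene" or "top" or "wrist"; returns (picture, depth): 480x640x3 uint8, red, green, blue; 480x640 float32, m along the optical axis (not along the pixel's ray), 0 where there is no reading.
- robot.camera_params(name): a dict with "mtx" (3x3 intrinsics, pixels), "R" (3x3) and "t" (3): a world point X has camera coordinates R X + t. Camera axes: x right, y down, z forward; pixel columns grow to the right and rows downward; lengths in m; the calibration is good to about 2 mm. A picture is of the moment at which its call begins: read the wrist's pose just before it. camera_params takes no time and is no camera call; for the wrist camera it gives the pose at the moment of the call.
- robot.close_job(): hands the job in, once; it reports no verdict.
The state is a dict: "time": time; "joint_positions": joint angles; "qvel": joint speeds; "joint_torque": joint torques, N m; "tool_pos": TCP position; "ee_rot": TCP orientation; "wrist_force": force on the tool from outside, world axes, zero at the start; "wrist_torque": the same for the moment, N m; "width": finger opening in m.
Only numpy, scipy, OpenCV 4.12 (cv2) and the standard library are available. Lean on these libraries where they do the work, as an engineer would, in place of code of your own. Each camera call takes 0.05 s, during which the arm holds its last target.

### The job

The desk fan lies on its back for cleaning. Unscrew the winged spinner that holds the blade on (it has a reverse, left-hand thread) with a light hand, never wrenching it or forcing it along the thread, and lift it straight off the shaft once it is free. Set it down gently, standing wing up, in the steel parts dish, and leave the other things on the bench alone.

Things in the scene. Friction and masses are not known exactly. Their poses are not given: they have to be found in the camera images.
- fan: Desk fan fixed on its back, front grille off, shaft straight up. Origin: centre of its foot on the bench, under the shaft axis; its yaw does not matter. Motor shell 124 mm across, 78 mm high; wire rear guard 244 mm across, up to 82 mm; blades reach 112 mm from the axis, 75 to 105 mm high; hub top at 100 mm, with a springy washer (top 104 mm) that presses the spinner up, 7 N at first, for 3 mm.
- shaft_tip (a point): Top end of the fan's threaded steel shaft (28 mm across), on its axis, 125 mm above the bench. The thread is left-handed. It is spoilt by over 25 N of contact with the spinner: from turning it while holding it down, pulling before it is free, or tightening.
- spinner: Black plastic cap nut on the shaft, 42 to 84 g. Origin: centre of its underside, at first 104 mm above the bench; z up its axis. Cap 41 mm across, 28 mm high. Turned clockwise seen from above (yaw decreasing) it unscrews and rises (coarse pitch, not known), so the hand must give way; it is off after 0.5 to 0.75 turn. Play: 1.5 mm up and down, 1 mm sideways; it stays where left.
- wing_top (a point): Middle of the top of the spinner's wing, 54 mm above the spinner's origin. The wing, to be gripped, is 40 mm long (along the spinner's x), 14 mm thick (y) and 26 mm high. Pulled up before it is free, the spinner takes up its play and then stops hard (over 3.5 N felt); once free it lifts with its own weight only.
- dish: Open steel parts dish fixed to the bench, 150 mm (x) by 130 mm (y), 28 mm high, walls and floor 4 mm thick. Origin: centre of its underside.
- screwdriver: Bystander: yellow-handled screwdriver lying loose, about 200 mm long along its x. Origin: middle of its underside.
- wrench: Bystander: steel wrench lying loose, about 180 mm long along its x. Origin: middle of its underside.
- grease_jar: Bystander: loose white jar, 60 mm across, 70 mm high. Origin: centre of its underside.
- bearing_box: Bystander: loose round cardboard box, 64 mm across, 30 mm high. Origin: centre of its underside.
There are look-alikes about, which are no part of the job. What is shaped like the dish but green or orange is not meant.

How it is judged:
On the way:
1. the spinner has been unscrewed and lifted straight up clear of the shaft (z of spinner in the frame of fan above 0.128 m and horizontal distance between spinner and fan below 0.01 m), for 0.02 s.
At the end, for the whole second after the job is handed in: the spinner stands wing up on the dish's floor (its underside within 6 mm of it, tilted under 0.15 rad, its middle inside the walls), at rest and released (z of spinner in the frame of dish between 0 and 0.01 m and x of spinner in the frame of dish between -0.06 and 0.06 m and y of spinner in the frame of dish between -0.05 and 0.05 m and angle between spinner's own z axis and vertical below 0.15 rad and linear speed of spinner below 0.02 m/s); the robot touches nothing.
It fails at once if the spinner was wrenched, or forced along its thread (over 25 N between it and the fan) (contact force between spinner and fan above 25 N).
It fails at once if the spinner was dropped or pressed hard into the dish (over 40 N) (contact force between spinner and dish above 40 N).
It fails at once if something else on the bench was moved by more than 15 mm (distance of any of screwdriver, wrench, grease_jar, bearing_box from where it was at the start of the episode above 0.015 m).
It also fails if it takes over 72 s, if anything falls off the work surface, if the arm or the gripper's body presses on something with over 40 N, if the wrist force passes 120 N, or if a joint passes its speed limit or range.

## Working session

There is one attempt and no reset: what is moved stays moved. The work goes in short steps, Python scripts to look and compute and a tool call to move; the robot and the scene stay as the last step left them, time stands still between calls to the robot, and variables do not carry over. Pictures are saved under pics/ and viewed, and the job is handed in when it is done.

Besides the shell and the picture viewer there is one more tool, called after ">>>" by a JSON object that holds its "method" and its "body", one argument or row to a line. move_arm: Moves the arm, as the interface text tells. Its arguments: {"type":"object","properties":{"increments":{"type":"array","items":{"type":"array","items":{"type":"array","items":{"type":"number","minimum":-1,"maximum":1}}}}},"required":["increments"]}

```bash
mkdir -p pics; ls; python3 - <<'E'
from bench import robot
import cv2,numpy as np
o=robot.get_obs()
print(o)
for n in ["scene","top","wrist"]:
    p=robot.camera_params(n)
    im,d=robot.snapshot(n)
    cv2.imwrite(f"pics/{n}0.png",im[:,:,::-1]); np.savez(f"{n}0.npz",im=im,d=d,**p)
    print(n,p)
E
```

```text
pics
{'time': 0.0, 'joint_positions': array([-1.36811494e+00,  8.79185193e-02,  1.37222703e+00, -3.82248482e-05,
        1.68360782e+00, -1.03086961e-01]), 'qvel': array([ 0.00129461, -0.0012969 ,  0.00042427,  0.00111172, -0.00015039,
        0.00146105]), 'joint_torque': array([ 5.18051384e-04, -3.40185428e+01, -3.02425039e+01,  7.16775586e-02,
        3.28826567e-02, -1.77904067e-04]), 'tool_pos': array([ 0.16553707, -0.52437231,  0.40353748]), 'ee_rot': array([-3.13943951e+00, -1.84557121e-04,  3.05763892e-01]), 'wrist_force': array([ 0.21192768, -0.91910184, -0.77022839]), 'wrist_torque': array([0.02856195, 0.03935021, 0.00058485]), 'width': 0.09385552591535702}
scene {'mtx': array([[550.4819005 ,   0.        , 327.74493546],
       [  0.        , 550.4819005 , 246.74064398],
       [  0.        ,   0.        ,   1.        ]]), 'R': array([[-0.18048862,  0.983558  ,  0.00612602],
       [ 0.76961867,  0.14510233, -0.62179773],
       [-0.61246303, -0.10751271, -0.78315391]]), 't': array([ 0.05469594, -0.35078526,  1.59358676])}
top {'mtx': array([[435.01263992,   0.        , 324.09656534],
       [  0.        , 435.01263992, 240.35079003],
       [  0.        ,   0.        ,   1.        ]]), 'R': array([[-0.0035156 , -0.99995381, -0.00894495],
       [-0.99753488,  0.00413372, -0.07005057],
       [ 0.07008431,  0.00867663, -0.99750334]]), 't': array([0.04032812, 0.55289107, 1.06814131])}
wrist {'mtx': array([[413.61401337,   0.        , 318.30791367],
       [  0.        , 413.61401337, 242.0319543 ],
       [  0.        ,   0.        ,   1.        ]]), 'R': array([[ 3.00916882e-01, -9.53650001e-01, -8.40249583e-04],
       [-9.25209496e-01, -2.92156048e-01,  2.42140936e-01],
       [-2.31163188e-01, -7.20868885e-02, -9.70240723e-01]]), 't': array([-0.54835523, -0.02446966,  0.38909017])}
```

View pics/scene0.png

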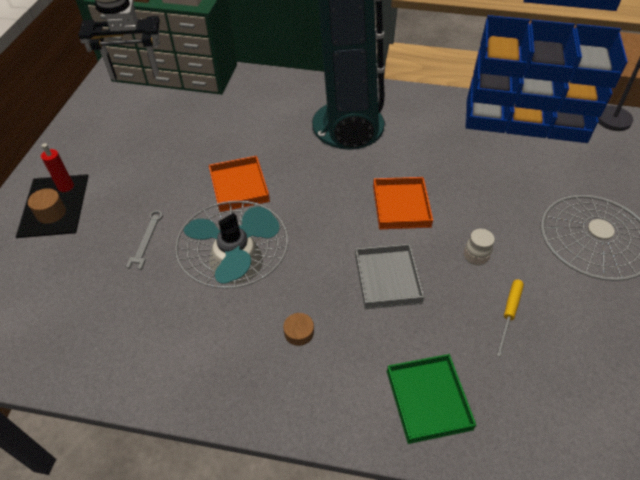

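View pics/top0.png

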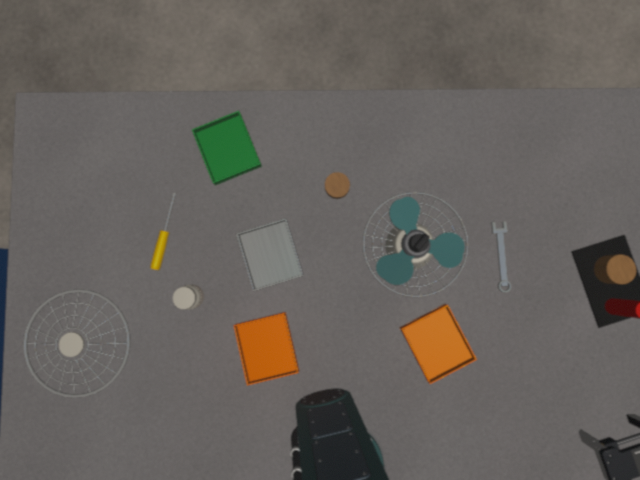

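View pics/wrist0.png

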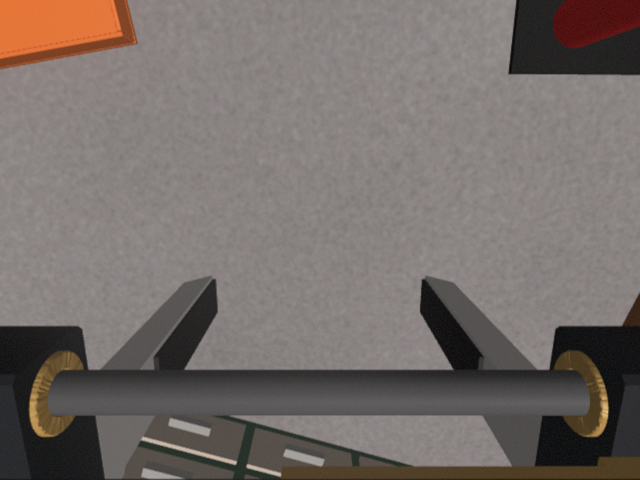

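The scene view shows the fan at about (232,240), with the black spinner at (230,228) and the steel dish at (389,275). In the top view the fan is at (415,243) and the dish at (270,255). Next I'll zoom in on both.

```bash
python3 - <<'E'
import cv2,numpy as np
a=np.load('top0.npz')['im'][200:290,370:470]; b=np.load('scene0.npz')['im'][190:290,180:290]
a=cv2.resize(a,(400,400),interpolation=cv2.INTER_CUBIC);b=cv2.resize(b,(400,400),interpolation=cv2.INTER_CUBIC)
cv2.imwrite('pics/z0.png',cv2.convertScaleAbs(np.hstack([a,b])[:,:,::-1],alpha=1.5))
from math import *
# steel dish + fan measures
t=np.load('top0.npz');im=t['im'];d=t['d']
K,R,T=t['mtx'],t['R'],t['t']
C=-R.T@T; print('cam',C)
def ray(p,z):
    v=R.T@np.linalg.inv(K)@np.array([p[0],p[1],1.]); return C+v*(z-C[2])/v[2]
g=cv2.cvtColor(im,cv2.COLOR_RGB2HSV)
roi=im[210:300,225:315].astype(int)
m=np.zeros(im.shape[:2],np.uint8); m[210:300,225:315]=((roi[:,:,2]-roi[:,:,0]>2)&(roi.sum(2)>150))*255
c=max(cv2.findContours(m,0,2)[0],key=cv2.contourArea); r=cv2.minAreaRect(c); print(r,cv2.contourArea(c))
for p in cv2.boxPoints(r): print(p,ray(p,.028))
print('c',ray(r[0],.028))
tl=np.load('top0.npz')
dm=((im.max(2)<45)).astype(np.uint8); dm[:200]=0;dm[290:]=0;dm[:,:370]=0;dm[:,470:]=0
n,l,s,ce=cv2.connectedComponentsWithStats(dm);print(s[1:],ce[1:])
E
```

```text
cam [0.47680996 0.02877289 1.10456558]
((253.0, 288.0), (0.0, 0.0), 0.0) 0.0
[253. 288.] [0.43540151 0.21385489 0.028     ]
[253. 288.] [0.43540151 0.21385489 0.028     ]
[253. 288.] [0.43540151 0.21385489 0.028     ]
[253. 288.] [0.43540151 0.21385489 0.028     ]
c [0.43540151 0.21385489 0.028     ]
[[409 234  17  18 111]] [[415.86486486 242.67567568]]
```

View pics/z0.png

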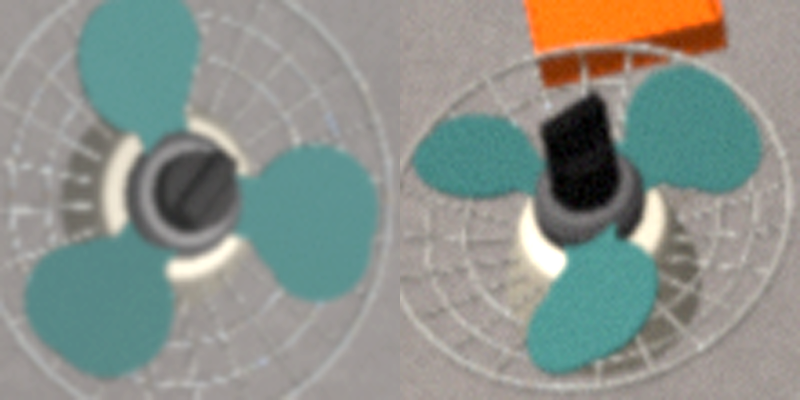

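The zoom shows the wing as a bar across the cap. In the top view it runs from lower left to upper right, about (417,248) to (427,236). Next I'll get rough positions to plan the wrist look.

```bash
cat > h.py <<'E'
import cv2,numpy as np
from scipy.spatial.transform import Rotation as Ro
def rayz(P,p,z):
    K,R,T=P['mtx'],P['R'],P['t'];C=-R.T@T
    v=R.T@np.linalg.inv(K)@np.array([p[0],p[1],1.]); return C+v*(z-C[2])/v[2]
def proj(P,X):
    c=P['R']@np.asarray(X,float)+P['t']; q=P['mtx']@c; return q[:2]/q[2]
def tri(obs):
    A=np.zeros((3,3));b=np.zeros(3)
    for P,p in obs:
        C=-P['R'].T@P['t'];v=P['R'].T@np.linalg.inv(P['mtx'])@np.array([p[0],p[1],1.]);v/=np.linalg.norm(v)
        M=np.eye(3)-np.outer(v,v);A+=M;b+=M@C
    X=np.linalg.solve(A,b); return X,[np.linalg.norm(proj(P,X)-p) for P,p in obs]
def delta(robot,pos,yaw):
    "tool-frame shift (units of .1 m) and turn (units pi/2) to reach pos, down-pointing, yaw"
    o=robot.get_obs(); R=Ro.from_euler('xyz',o['ee_rot'])
    d=R.inv().apply(np.array(pos)-o['tool_pos'])/.1
    t=(R.inv()*Ro.from_euler('xyz',[np.pi,0,yaw])).as_rotvec()/(np.pi/2)
    return d.round(3),t.round(3)
E
python3 - <<'E'
from h import *
from bench import robot
t=np.load('top0.npz');s=np.load('scene0.npz')
print('guard',rayz(t,(416,245),.08),rayz(s,(232,243),.08))
print('dish scene',[rayz(s,p,.028) for p in [(356,249),(412,246),(423,297),(366,305)]])
print('dish top',[rayz(t,p,.028) for p in [(238,234),(285,221),(302,277),(256,290)]])
print('spinner',rayz(t,(420,243),.158))
print(robot.camera_params('wrist')['R'].T@-robot.camera_params('wrist')['t'])
E
```

```text
guard [ 0.53692335 -0.17870866  0.08      ] [ 0.54208891 -0.1719147   0.08      ]
dish scene [array([0.46702608, 0.09646745, 0.028     ]), array([0.43406478, 0.22333649, 0.028     ]), array([0.57120535, 0.25909083, 0.028     ]), array([0.61426954, 0.14033579, 0.028     ])]
dish top [array([0.56917611, 0.25229244, 0.028     ]), array([0.60116955, 0.13535115, 0.028     ]), array([0.46202063, 0.09298119, 0.028     ]), array([0.43047412, 0.2064108 , 0.028     ])]
spinner [ 0.53667124 -0.17168134  0.158     ]
[ 0.23231809 -0.50206262  0.38312262]
```

>>> {"method": "move_arm", "body": {
  "increments": [
    [[1,0.31,-0.15,-0.05,0,0,0],[1,0.62,-0.3,-0.1,0,0,0],[1,0.95,-0.44,-0.1,0,0,0]]
  ]
}}

```text
time: 0.4
tool_pos: [0.2431, -0.4534, 0.4152]
ee_rot: [3.141, -0.0, 0.304]
wrist_force: [0.2, -0.2, 0.4]
width: 0.0937
```

>>> {"method": "move_arm", "body": {
  "increments": [
    [[1,0.31,-0.15,0,0,0,0],[1,0.62,-0.3,0,0,0,0],[1,0.92,-0.44,0,0,0,0]]
  ]
}}

```text
time: 0.65
tool_pos: [0.3183, -0.3828, 0.4144]
ee_rot: [-3.141, -0.0, 0.306]
wrist_force: [0.7, 0.2, -0.4]
width: 0.094
```

>>> {"method": "move_arm", "body": {
  "increments": [
    [[1,0.31,-0.15,0,0,0,0],[1,0.62,-0.3,0,0,0,0],[1,0.92,-0.44,0,0,0,0]]
  ]
}}

```text
time: 0.9
tool_pos: [0.3928, -0.3131, 0.4144]
ee_rot: [-3.141, 0.0, 0.306]
wrist_force: [0.6, -0.3, -0.2]
width: 0.0939
```

>>> {"method": "move_arm", "body": {
  "increments": [
    [[1,0.31,-0.15,0,0,0,0],[1,0.62,-0.3,0,0,0,0],[1,0.92,-0.44,0,0,0,0]]
  ]
}}

```text
time: 1.15
tool_pos: [0.4674, -0.2434, 0.4144]
ee_rot: [-3.141, 0.0, 0.306]
wrist_force: [-0.2, -0.9, -0.2]
width: 0.0942
```

>>> {"method": "move_arm", "body": {
  "increments": [
    [[1,0.31,-0.15,0,0,0,0],[1,0.62,-0.3,0,0,0,0],[1,0.92,-0.44,0,0,0,0],[1,0.92,-0.44,0,0,0,0],[1,0.92,-0.44,0,0,0,0]]
  ]
}}

```text
time: 1.57
tool_pos: [0.5417, -0.174, 0.4137]
ee_rot: [-3.141, 0.002, 0.309]
wrist_force: [0.8, 0.0, -0.1]
width: 0.0941
```

```bash
cat > snap.py <<'E'
import sys
from bench import robot
from h import *
n=sys.argv[1];c=sys.argv[2] if len(sys.argv)>2 else 'wrist'
p=robot.camera_params(c);im,d=robot.snapshot(c)
cv2.imwrite(f"pics/{n}.png",im[:,:,::-1]);np.savez(n+'.npz',im=im,d=d,**p)
o=robot.get_obs();print(o['time'],o['tool_pos'],o['ee_rot'],o['wrist_force'],o['joint_positions'],robot.tcp_to_tips)
E
python3 snap.py w1
```

```text
1.6167 [ 0.54104318 -0.17495648  0.41400259] [-3.14122612e+00  1.55145541e-03  3.07068370e-01] [ 0.33556278 -0.51746913 -0.25977961] [-4.12259012e-01  1.27790227e-01  1.30797840e+00 -7.53500578e-04
  1.70723257e+00  8.51367269e-01] 0.1992
```

View pics/w1.png

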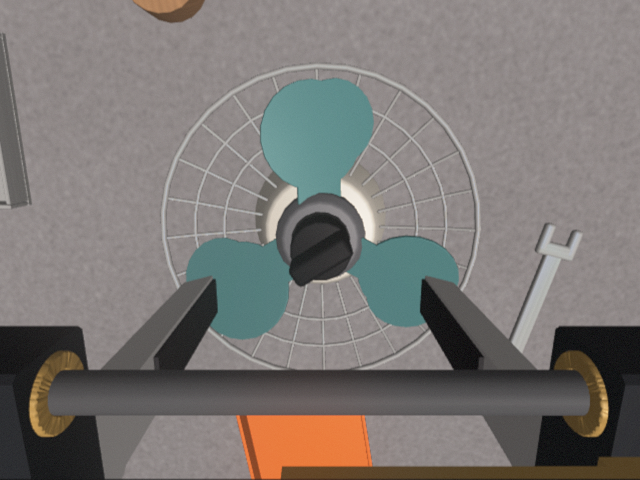

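The wrist view shows the spinner wing at about (320,255), running from (292,280) to (350,240). I'll turn the wrist towards it, which also gives a second view.

>>> {"method": "move_arm", "body": {
  "increments": [
    [[1,0,0,0,0,0,-0.076],[1,0,0,0,0,0,-0.152],[1,0,0,0,0,0,-0.228],[1,0,0,0,0,0,-0.304],[1,0,0,0,0,0,-0.38],[1,0,0,0,0,0,-0.456]]
  ]
}}

```text
time: 2.12
tool_pos: [0.5397, -0.1767, 0.4148]
ee_rot: [3.142, 0.001, 1.025]
wrist_force: [-0.1, 0.4, -0.3]
width: 0.094
```

>>> {"method": "move_arm", "body": {
  "increments": [
    [[1,0,0,0,0,0,-0.076],[1,0,0,0,0,0,-0.152],[1,0,0,0,0,0,-0.228],[1,0,0,0,0,0,-0.304],[1,0,0,0,0,0,-0.38],[1,0,0,0,0,0,-0.456]]
  ]
}}

```text
time: 2.62
tool_pos: [0.5397, -0.1768, 0.4148]
ee_rot: [-3.141, 0.0, 1.742]
wrist_force: [0.5, 1.3, 0.8]
width: 0.0939
```

>>> {"method": "move_arm", "body": {
  "increments": [
    [[1,0,0,0,0,0,-0.076],[1,0,0,0,0,0,-0.152],[1,0,0,0,0,0,-0.228],[1,0,0,0,0,0,-0.304],[1,0,0,0,0,0,-0.38],[1,0,0,0,0,0,-0.456],[1,0,0,0,0,0,-0.456],[1,0,0,0,0,0,-0.456]]
  ]
}}

```text
time: 3.28
tool_pos: [0.5401, -0.1764, 0.4148]
ee_rot: [-3.141, 0.0, 2.45]
wrist_force: [0.1, -0.4, -0.6]
width: 0.0942
```

```bash
python3 snap.py w2; python3 - <<'E'
import numpy as np,cv2
a=[cv2.resize(cv2.convertScaleAbs(np.load(f'w{i}.npz')['im'][190:310,260:380],alpha=2.),(400,400),interpolation=cv2.INTER_CUBIC) for i in(1,2)]
cv2.imwrite('pics/z12.png',np.hstack(a)[:,:,::-1])
E
```

```text
3.3333 [ 0.54020726 -0.176168    0.41477365] [-3.14134549e+00  1.62607581e-04  2.45017694e+00] [ 0.12737331  0.99188688 -0.57641444] [-4.14938726e-01  1.26218845e-01  1.30820968e+00 -2.84802054e-04
  1.70707516e+00 -1.29435803e+00] 0.1992
```

View pics/w2.png

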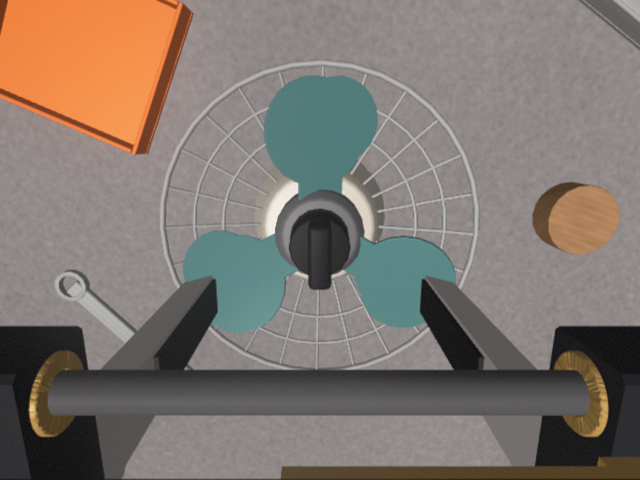

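View pics/z12.png

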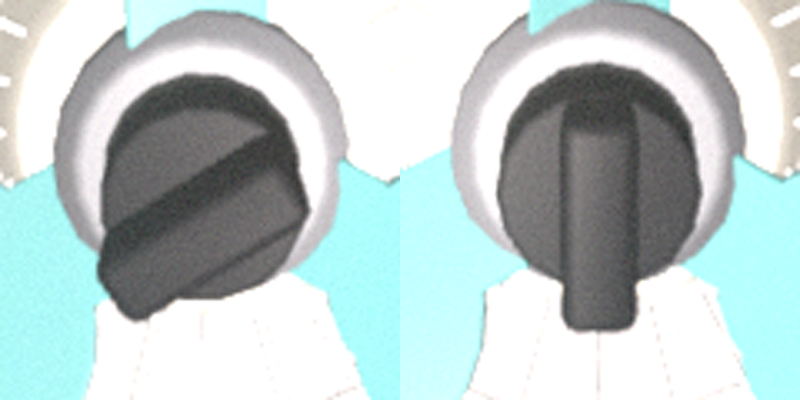

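In w2 the wing is upright at column ~320 (rows ~222–288), almost midway between the fingers, whose inner edges are at 217 and 421. Next I'll measure this precisely.

```bash
python3 - <<'E'
from h import *
w1=np.load('w1.npz');w2=np.load('w2.npz')
im=w2['im'].astype(float).mean(2)
for r in range(228,286,6):
    row=cv2.GaussianBlur(im,(3,5),0)[r,300:342]; print(r,row.astype(int))
for r in (276,280,284,290,300):
    print(r, im[r,205:228:2].astype(int), im[r,412:436:2].astype(int))
# top of wing: triangulation of 2 views
X,e=tri([(w1,(321.,256.5)),(w2,(319.7,254.5))]);print(X,e)
for z in(.154,.158,.162):print(rayz(w2,(319.7,254.5),z))
d=w2['d'];print(d[250:260:3,317:323],d[240:260:5,302:306])
ys,xs=np.mgrid[225:290,300:340];
P=w2;dd=d[225:290,300:340].ravel();pc=np.linalg.inv(P['mtx'])@np.vstack([xs.ravel()*dd,ys.ravel()*dd,dd]);Xw=(P['R'].T@(pc-P['t'][:,None])).T
top=Xw[(Xw[:,2]>np.percentile(Xw[:,2],99)-.004)];print(len(top),top.mean(0),top[:,2].mean(),np.percentile(Xw[:,2],[1,50,90,99]))
c,(w,h),a=cv2.minAreaRect((top[:,:2]*1000).astype(np.float32));print('depth wing',c,w,h,a)
E
```

```text
228 [62 62 62 62 62 61 60 54 45 40 41 43 43 43 42 42 41 40 40 40 39 39 39 39
 38 37 38 37 36 35 38 45 50 51 51 50 50 49 49 48 44 40]
234 [63 62 62 62 61 60 59 53 44 43 48 57 63 65 65 63 62 61 60 58 56 55 54 53
 51 49 47 44 40 36 35 39 47 50 51 50 50 49 48 48 48 47]
240 [63 62 60 60 60 60 59 53 44 42 49 57 62 64 63 62 61 60 58 57 55 52 52 50
 49 48 47 43 39 36 36 40 47 50 50 50 49 49 48 48 47 47]
246 [61 60 60 60 59 59 58 53 45 43 48 56 61 63 62 60 59 58 57 55 54 52 51 49
 48 47 45 41 38 36 37 42 47 49 49 49 49 48 47 47 47 46]
252 [60 60 59 59 59 58 56 52 45 44 49 56 60 62 61 59 58 57 55 53 52 51 49 48
 47 46 43 40 38 35 37 42 47 48 47 47 47 47 47 47 46 46]
258 [58 58 58 58 57 57 55 50 43 42 48 54 59 60 59 58 57 56 54 52 51 50 48 48
 46 45 43 40 37 36 37 41 46 48 47 48 48 47 48 49 47 45]
264 [58 57 56 56 56 56 55 50 43 41 46 52 57 59 58 56 55 55 53 52 50 50 49 47
 46 44 43 40 37 35 36 40 45 48 48 47 46 46 46 46 45 44]
270 [ 77  66  59  55  54  54  54  50  44  43  46  51  56  57  56  55  54  53
  52  51  49  48  48  46  45  44  42  40  39  36  36  41  45  46  46  47
  50  56  66  80 10
[... 1087 characters left out ...]
48  0.162     ]
[[0.2454035  0.24428283 0.24483545 0.24396773 0.246124   0.24552749]
 [0.24487258 0.24508499 0.24586916 0.24442157 0.24468982 0.24485171]
 [0.24562277 0.24615195 0.24536045 0.24613905 0.24423954 0.24650267]
 [0.24522445 0.24609883 0.24456128 0.24566376 0.24573758 0.24630068]] [[0.2690842  0.2691921  0.2695457  0.26998284]
 [0.26958993 0.27105454 0.2695453  0.2714556 ]
 [0.2718206  0.2720633  0.27264503 0.271517  ]
 [0.27241176 0.2721939  0.27224156 0.27314278]]
1428 [ 0.5389578  -0.17375709  0.16012491] 0.1601249116396669 [-0.00100133  0.15656561  0.1585966   0.15951303]
depth wing (520.8863525390625, -158.4341278076172) 13.845973014831543 89.08702850341797 50.000083923339844
```

Triangulation and depth put the wing top at z≈0.158–0.160 m, centred near (0.539,-0.174). That is within 1 mm of the jaw plane, and the yaw is aligned to about 0.5°. I'll go partway down and check again.

>>> {"method": "move_arm", "body": {
  "increments": [
    [[1,0.01,0.003,0.2,0,0,0],[1,0.02,0.006,0.4,0,0,0],[1,0.02,0.006,0.4,0,0,0],[1,0.02,0.006,0.4,0,0,0]]
  ]
}}

```text
time: 3.67
tool_pos: [0.5393, -0.1737, 0.3735]
ee_rot: [-3.141, -0.003, 2.453]
wrist_force: [1.0, -0.0, 0.8]
width: 0.0939
```

```bash
python3 snap.py w3; python3 - <<'E'
from h import *
w=np.load('w3.npz');im=cv2.GaussianBlur(w['im'].astype(np.float32).mean(2),(3,3),0)
for r in range(225,330,8): print(r,im[r,300:342].astype(int))
for r in (284,290,300): print(r, im[r,205:228:2].astype(int), im[r,412:436:2].astype(int))
E
```

```text
3.7167 [ 0.53958501 -0.1738338   0.37497887] [-3.14137063e+00 -1.43419880e-04  2.45322745e+00] [-0.06126382 -1.17368427  0.30310127] [-4.11624815e-01  1.32359483e-01  1.37984322e+00 -1.74694861e-04
  1.62958858e+00 -1.29406620e+00] 0.1992
225 [141 141 141 138 131 120 113 109 105 101  95  86  79  73  67  62  60  56
  54  57  63  66  72  80  87  94 101 107 113 117 122 126 128 130 130 129
 128 128 128 128 127 127]
233 [42 40 38 37 37 38 37 36 36 36 36 36 35 34 34 34 35 35 35 35 34 33 32 33
 33 33 33 33 33 32 32 32 32 32 33 37 40 43 49 59 77 97]
241 [42 45 50 53 52 46 40 37 36 36 36 35 34 34 34 33 34 34 33 32 32 32 32 31
 31 32 34 35 38 42 44 43 39 35 33 32 32 31 30 30 30 31]
249 [63 62 59 52 42 37 36 37 37 37 37 36 36 36 36 36 35 35 34 34 34 33 32 33
 33 33 32 32 33 34 39 47 50 51 51 50 50 50 49 48 47 45]
257 [61 60 54 45 42 46 51 57 63 65 65 64 63 62 60 58 57 56 56 55 54 52 50 49
 48 46 43 40 37 35 36 42 47 49 50 49 49 48 47 47 47 47]
265 [60 59 53 45 41 45 50 56 61 64 64 62 61 60 58 57 56 55 53 53 52 50 48 48
 47 45 42 39 36 35 38 44 48 48 48 47 47 47 47 47 47 47]
273 [58 58 53 45 41 
[... 870 characters left out ...]
47 160 166
 149 133 136 140 139 138]
321 [147 149 149 146 135 107  77  62  57  53  50  49  49  49  48  48  47  47
  47  46  46  45  45  45  46  48  53  65  89 117 135 140 141 142 143 151
 165 167 147 133 138 145]
329 [144 144 142 142 142 141 140 139 139 141 143 145 145 147 157 163 147 131
 134 140 141 143 145 146 146 144 143 144 147 149 149 148 146 143 140 138
 139 148 165 167 145 133]
284 [ 91  80  51  41  40  61 117 125 124 126 125 125] [122 123 123 122 110  43  25  25  61 104  97  89]
290 [ 43  41  38  40  38  51 113 125 125 125 126 126] [122 123 123 122 101  32  28  26  27  24  44  94]
300 [ 37  39  38  39  38  42  91 126 126 126 127 127] [122 123 122 120  79  29  25  27  26  26  26  25]
```

View pics/w3.png

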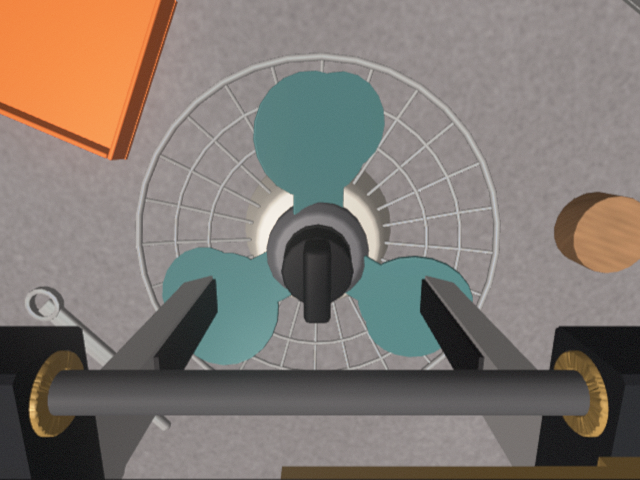

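The wing's middle is at column 316.8 against the finger mid-plane at 318.7, so I'll shift y by -0.9 mm and go down.

>>> {"method": "move_arm", "body": {
  "increments": [
    [[1,0,-0.009,0.1,0,0,0],[1,0,-0.009,0.2,0,0,0],[1,0,-0.009,0.3,0,0,0],[1,0,-0.009,0.35,0,0,0],[1,0,-0.009,0.39,0,0,0],[1,0,-0.009,0.39,0,0,0],[1,0,-0.009,0.39,0,0,0]]
  ]
}}

```text
time: 4.3
tool_pos: [0.5392, -0.1742, 0.3354]
ee_rot: [-3.141, -0.0, 2.455]
wrist_force: [0.6, -1.0, 0.7]
width: 0.0942
```

```bash
python3 snap.py w4; python3 - <<'E'
from h import *
w=np.load('w4.npz');im=cv2.GaussianBlur(w['im'].astype(np.float32).mean(2),(3,3),0)
for r in range(300,370,10): print(r,im[r,290:352:2].astype(int))
for r in (284,290,300): print(r, im[r,205:228:2].astype(int), im[r,412:436:2].astype(int))
E
```

```text
4.35 [ 0.53922927 -0.17429195  0.3359225 ] [3.14151640e+00 5.03943588e-04 2.45466063e+00] [-0.11194242  0.70423946  0.09265403] [-4.12651719e-01  1.47118917e-01  1.44110024e+00 -6.31051011e-05
  1.55286773e+00 -1.29651493e+00] 0.1992
300 [57 57 55 54 53 45 39 49 58 59 56 55 54 52 49 47 46 45 44 40 35 31 36 46
 44 45 44 45 45 43 43]
310 [54 53 54 53 52 44 40 48 55 58 55 52 51 49 47 45 45 44 42 39 34 32 39 44
 44 44 43 43 43 44 40]
320 [ 53  51  51  50  51  43  39  48  54  55  53  52  50  48  47  45  44  44
  42  39  35  31  38  43  43  43  43  43  42  65 125]
330 [148 148 168 133 120  74  40  47  52  53  52  50  47  46  46  45  44  44
  42  39  36  35  62 134 137 143 144 141 141 144 148]
340 [161 157 139 146 151 122  43  46  49  51  50  48  47  46  47  45  44  43
  42  39  36  44 116 146 171 145 142 148 146 143 146]
350 [144 140 142 145 150 120  44  46  48  50  49  48  48  47  44  45  44  44
  42  39  38  48 130 143 144 169 153 140 145 144 145]
360 [148 145 144 148 148 148 146 138 121 104 102 100 116 101 100 105 104 103
 104 120 138 142 145 147 147 144 159 160 133 144 141]
284 [ 94  82  54  44  42  62 121 129 128 129 129 129] [127 126 126 127 114  45  28  29  64 108 100  92]
290 [ 46  42  42  42  42  54 117 129 129 129 129 129] [126 126 127 126 104  34  27  27  28  25  45  96]
300 [ 40  41  40  42  41  44  94 130 130 130 130 130] [126 125 126 125  81  31  29  28  28  28  27  27]
```

View pics/w4.png

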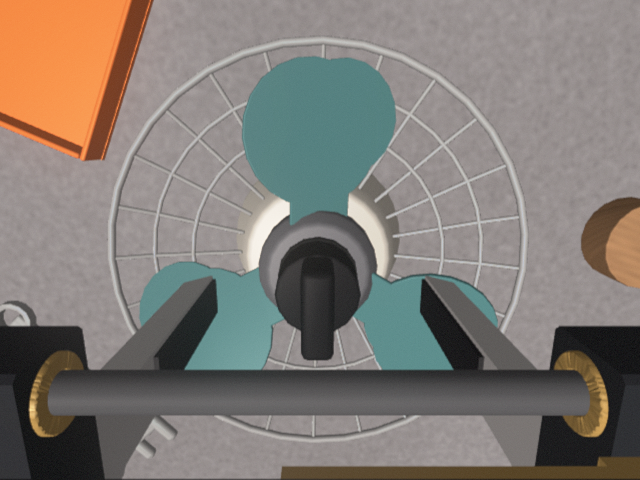

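Jaw plane offset is now about 0.7 mm. Before gripping I want the shaft axis accurately, since the turn must be about it. Comparing the two opposite-yaw views (w1 and w2) cancels the camera mounting error.

```bash
cat > ring.py <<'E'
from h import *
from scipy.optimize import least_squares
def circ(pts):
    f=lambda q:np.hypot(pts[:,0]-q[0],pts[:,1]-q[1])-q[2]
    r=least_squares(f,[*pts.mean(0),.1],loss='soft_l1',f_scale=.0005); return r.x,np.sqrt(np.mean(np.clip(f(r.x),-.002,.002)**2))
def ring(n,z,r0,r1,mode,c0=(.5395,-.174)):
    w=np.load(n+'.npz');im=w['im'].astype(np.float32)
    g=cv2.GaussianBlur(im,(3,3),0);pts=[]
    for a in np.arange(0,2*np.pi,.02):
        rs=np.arange(r0,r1,.0003)
        P=np.array([proj(w,(c0[0]+r*np.cos(a),c0[1]+r*np.sin(a),z)) for r in rs])
        if P[:,1].max()>262 and mode=='hub': pass
        if P[:,0].min()<1 or P[:,0].max()>638 or P[:,1].min()<1 or P[:,1].max()>268: continue
        v=cv2.remap(g,P[:,0].astype(np.float32)[None],P[:,1].astype(np.float32)[None],1)[0]
        m=v.mean(1)
        if mode=='bright':
            k=np.argmax(m)
            if m[k]-np.median(m)<15: continue
        else: k=None
        if k is None: continue
        pts.append((c0[0]+rs[k]*np.cos(a),c0[1]+rs[k]*np.sin(a)))
    pts=np.array(pts); return circ(pts),len(pts)
if __name__=='__main__':
    res={}
    for n,T,y in (('w1',(.54104,-.17496),.307),('w2',(.54021,-.17617),2.4502),('w3',(.53958,-.17383),2.4532),('w4',(.53923,-.17429),2.4547)):
        (q,e),k=ring(n,.080,.110,.132,'bright'); print(n,q,e,k); res[n]=(q[:2],y)
    Rm=lambda y:np.array([[np.cos(y),-np.sin(y)],[np.sin(y),np.cos(y)]])
    A=np.zeros((4,4));b=np.zeros(4)
    for i,n in enumerate(('w1','w2')):
        A[2*i:2*i+2,:2]=np.eye(2);A[2*i:2*i+2,2:]=Rm(res[n][1]);b[2*i:2*i+2]=res[n][0]
    print(np.linalg.solve(A,b))
E
python3 ring.py; python3 - <<'E'
from bench import robot;import numpy as np
o=robot.get_obs();print(o['tool_pos'],o['ee_rot'])
p=robot.camera_params('wrist');print(-p['R'].T@p['t'])
E
```

```text
w1 [ 0.53984968 -0.17533015  0.12202523] 0.00018539708242399974 179
w2 [ 0.54009476 -0.17540976  0.1220716 ] 0.0001937165721483285 180
w3 [ 0.54009663 -0.17536232  0.1220919 ] 0.00018690224269552713 168
w4 [ 0.54010947 -0.17529201  0.12211144] 0.00017285292009346103 160
[ 5.39993923e-01 -1.75303140e-01 -1.45665092e-04  1.78424353e-05]
[ 0.53922927 -0.17429195  0.3359225 ] [3.14151640e+00 5.03943588e-04 2.45466063e+00]
[ 0.48516324 -0.1286695   0.31520712]
```

Both views agree to about 0.2 mm on a shaft axis at (0.5400,-0.1753). I'll correct by dx -1.2 mm and dy -0.5 mm, then close the jaws.

>>> {"method": "move_arm", "body": {
  "increments": [
    [[1,-0.012,-0.005,0,0,0,0],[1,-0.012,-0.005,0,0,0,0],[1,-0.012,-0.005,0,0,0,0]]
  ]
}}

```text
time: 4.6
tool_pos: [0.5399, -0.1755, 0.3362]
ee_rot: [3.141, 0.001, 2.455]
wrist_force: [-0.4, 0.4, -0.2]
width: 0.0942
```

>>> {"method": "move_arm", "body": {
  "increments": [
    [[0.5,0,0,0,0,0,0],[0.35,0,0,0,0,0,0],[0.25,0,0,0,0,0,0],[0.25,0,0,0,0,0,0],[0.25,0,0,0,0,0,0],[0.25,0,0,0,0,0,0]]
  ]
}}

```text
time: 5.1
tool_pos: [0.5397, -0.1754, 0.3356]
ee_rot: [-3.142, -0.0, 2.455]
wrist_force: [0.8, -0.5, 0.4]
width: 0.0575
```

```bash
python3 - <<'E'
from bench import robot
o=robot.get_obs();print(o)
E
```

```text
{'time': 5.1, 'joint_positions': array([-4.14102984e-01,  1.49248700e-01,  1.43927700e+00, -5.39327888e-05,
        1.55312553e+00, -1.29795550e+00]), 'qvel': array([ 0.00157001, -0.00027729, -0.00138669,  0.00086891,  0.00127668,
        0.00132397]), 'joint_torque': array([-2.57063775e-04, -3.60037208e+01, -2.96138370e+01,  4.30504762e-03,
        7.64059229e-02,  1.22608103e-04]), 'tool_pos': array([ 0.53973321, -0.17540573,  0.33562865]), 'ee_rot': array([-3.14152494e+00, -4.18790096e-05,  2.45464980e+00]), 'wrist_force': array([ 0.79117685, -0.47067253,  0.40251639]), 'wrist_torque': array([ 0.05679145, -0.14014047, -0.01005941]), 'width': 0.05752400321642596}
```

>>> {"method": "move_arm", "body": {
  "increments": [
    [[0.2,0,0,0,0,0,0],[0.2,0,0,0,0,0,0],[0.2,0,0,0,0,0,0],[0.2,0,0,0,0,0,0],[0.2,0,0,0,0,0,0],[0.2,0,0,0,0,0,0]]
  ]
}}

```text
time: 5.6
tool_pos: [0.5397, -0.1754, 0.3357]
ee_rot: [-3.142, 0.0, 2.455]
wrist_force: [-0.4, 0.1, 0.3]
width: 0.0201
```

>>> {"method": "move_arm", "body": {
  "increments": [
    [[0.15,0,0,0,0,0,0],[0.1,0,0,0,0,0,0],[0.05,0,0,0,0,0,0],[0,0,0,0,0,0,0],[0,0,0,0,0,0,0],[0,0,0,0,0,0,0]]
  ]
}}

```text
time: 6.1
tool_pos: [0.5397, -0.1754, 0.3357]
ee_rot: [-3.141, 0.0, 2.455]
wrist_force: [0.4, 0.1, -0.3]
width: 0.0138
```

```bash
cat > s.py <<'E'
from bench import robot
import numpy as np
np.set_printoptions(precision=4,suppress=True)
o=robot.get_obs();print(*[(k,o[k]) for k in ('time','tool_pos','ee_rot','wrist_force','wrist_torque','width','joint_positions')])
E
python3 s.py
```

```text
('time', 6.1) ('tool_pos', array([ 0.5397, -0.1754,  0.3357])) ('ee_rot', array([-3.1415,  0.0001,  2.4546])) ('wrist_force', array([ 0.3629,  0.1017, -0.2918])) ('wrist_torque', array([-0.0561, -0.1566,  0.0123])) ('width', 0.01379128972268237) ('joint_positions', array([-0.4142,  0.1492,  1.4392, -0.0001,  1.5531, -1.298 ]))
```

The wing is gripped (width 13.8 mm, no side load). I'll start with a small clockwise turn to feel the thread.

>>> {"method": "move_arm", "body": {
  "increments": [
    [[0,0,0,0,0,0,0.02],[0,0,0,0,0,0,0.04],[0,0,0,0,0,0,0.06],[0,0,0,0,0,0,0.06]]
  ]
}}

```text
time: 6.43
tool_pos: [0.5398, -0.1754, 0.3359]
ee_rot: [3.141, 0.0, 2.36]
wrist_force: [-0.0, 1.0, 1.1]
width: 0.0138
```

>>> {"method": "move_arm", "body": {
  "increments": [
    [[0,0,0,0,0,0,0.02],[0,0,0,0,0,0,0.04],[0,0,0,0,0,0,0.06],[0,0,0,0,0,0,0.06]]
  ]
}}

```text
time: 6.77
tool_pos: [0.5398, -0.1754, 0.3362]
ee_rot: [3.141, 0.001, 2.266]
wrist_force: [-0.1, 0.9, 1.9]
width: 0.014
```

```bash
python3 s.py
```

```text
('time', 6.7667) ('tool_pos', array([ 0.5398, -0.1754,  0.3362])) ('ee_rot', array([3.141 , 0.0008, 2.2665])) ('wrist_force', array([-0.1283,  0.9186,  1.9304])) ('wrist_torque', array([ 0.1012, -0.0655, -0.0027])) ('width', 0.013960864731189074) ('joint_positions', array([-0.4141,  0.1488,  1.4385,  0.0002,  1.5532, -1.1098]))
```

The thread pushes the hand up (0.5 mm, 1.9 N), so I'll go on with a lift.

>>> {"method": "move_arm", "body": {
  "increments": [
    [[0,0,0,-0.002,0,0,0.02],[0,0,0,-0.004,0,0,0.04],[0,0,0,-0.006,0,0,0.06],[0,0,0,-0.008,0,0,0.08],[0,0,0,-0.008,0,0,0.1],[0,0,0,-0.008,0,0,0.1]]
  ]
}}

```text
time: 7.27
tool_pos: [0.5399, -0.1754, 0.3368]
ee_rot: [3.141, 0.001, 2.11]
wrist_force: [0.1, -0.1, 1.6]
width: 0.0141
```

>>> {"method": "move_arm", "body": {
  "increments": [
    [[0,0,0,-0.001,0,0,0.02],[0,0,0,-0.002,0,0,0.04],[0,0,0,-0.003,0,0,0.06],[0,0,0,-0.004,0,0,0.08],[0,0,0,-0.005,0,0,0.1],[0,0,0,-0.005,0,0,0.1]]
  ]
}}

```text
time: 7.77
tool_pos: [0.5398, -0.1754, 0.3372]
ee_rot: [3.141, 0.0, 1.953]
wrist_force: [0.2, -0.4, 0.8]
width: 0.0137
```

```bash
python3 s.py
```

```text
('time', 7.7667) ('tool_pos', array([ 0.5398, -0.1754,  0.3372])) ('ee_rot', array([3.1413, 0.0005, 1.9531])) ('wrist_force', array([ 0.1666, -0.4494,  0.7751])) ('wrist_torque', array([ 0.0208, -0.1324, -0.0254])) ('width', 0.013653238158037193) ('joint_positions', array([-0.4141,  0.1484,  1.437 , -0.0001,  1.5556, -0.7964]))
```

>>> {"method": "move_arm", "body": {
  "increments": [
    [[0,0,0,-0.001,0,0,0.03],[0,0,0,-0.003,0,0,0.06],[0,0,0,-0.004,0,0,0.09],[0,0,0,-0.005,0,0,0.12],[0,0,0,-0.007,0,0,0.15],[0,0,0,-0.008,0,0,0.18],[0,0,0,-0.009,0,0,0.2],[0,0,0,-0.009,0,0,0.2]]
  ]
}}

```text
time: 8.43
tool_pos: [0.5397, -0.1755, 0.3379]
ee_rot: [3.142, 0.0, 1.639]
wrist_force: [0.4, -0.7, 1.1]
width: 0.0136
```

```bash
python3 s.py
```

```text
('time', 8.4333) ('tool_pos', array([ 0.5397, -0.1755,  0.3379])) ('ee_rot', array([3.1416, 0.0002, 1.6391])) ('wrist_force', array([ 0.4061, -0.7461,  1.1106])) ('wrist_torque', array([-0.0497, -0.0997, -0.009 ])) ('width', 0.013639522229165967) ('joint_positions', array([-0.4142,  0.1481,  1.4359, -0.0002,  1.5574, -0.4825]))
```

>>> {"method": "move_arm", "body": {
  "increments": [
    [[0,0,0,-0.001,0,0,0.03],[0,0,0,-0.003,0,0,0.06],[0,0,0,-0.004,0,0,0.09],[0,0,0,-0.005,0,0,0.12],[0,0,0,-0.007,0,0,0.15],[0,0,0,-0.008,0,0,0.18],[0,0,0,-0.009,0,0,0.2],[0,0,0,-0.009,0,0,0.2]]
  ]
}}

```text
time: 9.1
tool_pos: [0.5398, -0.1754, 0.3382]
ee_rot: [-3.141, -0.0, 1.325]
wrist_force: [0.9, 0.4, -0.2]
width: 0.0139
```

>>> {"method": "move_arm", "body": {
  "increments": [
    [[0,0,0,-0.001,0,0,0.03],[0,0,0,-0.003,0,0,0.06],[0,0,0,-0.004,0,0,0.09],[0,0,0,-0.005,0,0,0.12],[0,0,0,-0.007,0,0,0.15],[0,0,0,-0.008,0,0,0.18],[0,0,0,-0.009,0,0,0.2],[0,0,0,-0.009,0,0,0.2]]
  ]
}}

```text
time: 9.77
tool_pos: [0.5398, -0.1754, 0.3393]
ee_rot: [-3.141, -0.0, 1.011]
wrist_force: [0.1, -0.9, -0.9]
width: 0.0134
```

```bash
python3 s.py
```

```text
('time', 9.7667) ('tool_pos', array([ 0.5398, -0.1754,  0.3393])) ('ee_rot', array([-3.1415, -0.    ,  1.0113])) ('wrist_force', array([ 0.1155, -0.8809, -0.9452])) ('wrist_torque', array([-0.0238, -0.2142,  0.016 ])) ('width', 0.01342676786585695) ('joint_positions', array([-0.4141,  0.1476,  1.4337,  0.    ,  1.5604,  0.1454]))
```

>>> {"method": "move_arm", "body": {
  "increments": [
    [[0,0,0,0,0,0,0.03],[0,0,0,0,0,0,0.06],[0,0,0,-0.001,0,0,0.09],[0,0,0,-0.002,0,0,0.12],[0,0,0,-0.003,0,0,0.15],[0,0,0,-0.004,0,0,0.18],[0,0,0,-0.005,0,0,0.2],[0,0,0,-0.005,0,0,0.2]]
  ]
}}

```text
time: 10.43
tool_pos: [0.5398, -0.1754, 0.34]
ee_rot: [3.141, -0.0, 0.697]
wrist_force: [1.1, 0.1, -1.1]
width: 0.0139
```

```bash
python3 s.py
```

```text
('time', 10.4333) ('tool_pos', array([ 0.5398, -0.1754,  0.34  ])) ('ee_rot', array([ 3.1414, -0.0001,  0.6972])) ('wrist_force', array([ 1.1377,  0.1207, -1.1351])) ('wrist_torque', array([ 0.0065, -0.2679, -0.0187])) ('width', 0.013873455548567547) ('joint_positions', array([-0.4141,  0.1473,  1.4328, -0.    ,  1.5614,  0.4595]))
```

>>> {"method": "move_arm", "body": {
  "increments": [
    [[0,0,0,0,0,0,0.03],[0,0,0,-0.001,0,0,0.06],[0,0,0,-0.002,0,0,0.09],[0,0,0,-0.003,0,0,0.12],[0,0,0,-0.004,0,0,0.15],[0,0,0,-0.005,0,0,0.18],[0,0,0,-0.006,0,0,0.2],[0,0,0,-0.006,0,0,0.2]]
  ]
}}

```text
time: 11.1
tool_pos: [0.5398, -0.1755, 0.3407]
ee_rot: [3.141, -0.0, 0.383]
wrist_force: [0.4, 0.3, -1.0]
width: 0.0133
```

>>> {"method": "move_arm", "body": {
  "increments": [
    [[0,0,0,-0.001,0,0,0.03],[0,0,0,-0.002,0,0,0.06],[0,0,0,-0.003,0,0,0.09],[0,0,0,-0.004,0,0,0.12],[0,0,0,-0.005,0,0,0.15],[0,0,0,-0.006,0,0,0.18],[0,0,0,-0.007,0,0,0.2],[0,0,0,-0.007,0,0,0.2]]
  ]
}}

```text
time: 11.77
tool_pos: [0.5398, -0.1755, 0.3415]
ee_rot: [3.141, -0.0, 0.069]
wrist_force: [0.9, -1.1, 0.0]
width: 0.0137
```

```bash
python3 s.py
```

```text
('time', 11.7667) ('tool_pos', array([ 0.5398, -0.1755,  0.3415])) ('ee_rot', array([ 3.1412, -0.0004,  0.0689])) ('wrist_force', array([ 0.943 , -1.135 ,  0.0449])) ('wrist_torque', array([-0.0426, -0.2585,  0.0488])) ('width', 0.013680654202858005) ('joint_positions', array([-0.4141,  0.1465,  1.4305, -0.0002,  1.5641,  1.0877]))
```

>>> {"method": "move_arm", "body": {
  "increments": [
    [[0,0,0,-0.001,0,0,0.03],[0,0,0,-0.002,0,0,0.06],[0,0,0,-0.003,0,0,0.09],[0,0,0,-0.004,0,0,0.12],[0,0,0,-0.005,0,0,0.15],[0,0,0,-0.006,0,0,0.18],[0,0,0,-0.007,0,0,0.2],[0,0,0,-0.007,0,0,0.2]]
  ]
}}

```text
time: 12.43
tool_pos: [0.5398, -0.1755, 0.3425]
ee_rot: [3.141, -0.001, -0.245]
wrist_force: [-0.5, -0.4, -0.0]
width: 0.0137
```

>>> {"method": "move_arm", "body": {
  "increments": [
    [[0,0,0,-0.001,0,0,0.03],[0,0,0,-0.002,0,0,0.06],[0,0,0,-0.003,0,0,0.09],[0,0,0,-0.004,0,0,0.12],[0,0,0,-0.005,0,0,0.15],[0,0,0,-0.006,0,0,0.18],[0,0,0,-0.007,0,0,0.2],[0,0,0,-0.007,0,0,0.2]]
  ]
}}

```text
time: 13.1
tool_pos: [0.5398, -0.1755, 0.3435]
ee_rot: [3.141, -0.001, -0.559]
wrist_force: [1.1, -0.2, 1.6]
width: 0.014
```

```bash
python3 s.py
```

```text
('time', 13.1) ('tool_pos', array([ 0.5398, -0.1755,  0.3435])) ('ee_rot', array([ 3.1414, -0.001 , -0.5593])) ('wrist_force', array([ 1.1445, -0.178 ,  1.6024])) ('wrist_torque', array([-0.0422, -0.0744, -0.0262])) ('width', 0.014021474191400053) ('joint_positions', array([-0.4142,  0.1454,  1.4279, -0.0004,  1.5673,  1.7159]))
```

The thread is now pushing up again, at about 1 mm per 18° (20 mm pitch). I'll raise the lift rate.

>>> {"method": "move_arm", "body": {
  "increments": [
    [[0,0,0,-0.003,0,0,0.03],[0,0,0,-0.005,0,0,0.06],[0,0,0,-0.007,0,0,0.09],[0,0,0,-0.009,0,0,0.12],[0,0,0,-0.011,0,0,0.15],[0,0,0,-0.012,0,0,0.18],[0,0,0,-0.013,0,0,0.2],[0,0,0,-0.013,0,0,0.2]]
  ]
}}

```text
time: 13.77
tool_pos: [0.5398, -0.1755, 0.3445]
ee_rot: [3.142, -0.001, -0.874]
wrist_force: [0.9, -0.9, 0.9]
width: 0.0139
```

>>> {"method": "move_arm", "body": {
  "increments": [
    [[0,0,0,-0.001,0,0,0.03],[0,0,0,-0.003,0,0,0.06],[0,0,0,-0.005,0,0,0.09],[0,0,0,-0.006,0,0,0.12],[0,0,0,-0.008,0,0,0.15],[0,0,0,-0.01,0,0,0.18],[0,0,0,-0.011,0,0,0.2],[0,0,0,-0.011,0,0,0.2]]
  ]
}}

```text
time: 14.43
tool_pos: [0.5398, -0.1755, 0.3455]
ee_rot: [-3.141, -0.001, -1.188]
wrist_force: [0.3, -0.6, 1.6]
width: 0.0136
```

```bash
python3 s.py
```

```text
('time', 14.4333) ('tool_pos', array([ 0.5398, -0.1755,  0.3455])) ('ee_rot', array([-3.1414, -0.0007, -1.1877])) ('wrist_force', array([ 0.2834, -0.5569,  1.5737])) ('wrist_torque', array([-0.0473, -0.2452,  0.0462])) ('width', 0.01363610329265112) ('joint_positions', array([-0.4142,  0.1447,  1.4247, -0.0003,  1.5716,  2.3443]))
```

0.58 turn is done. I'll turn a little more, then test with a gentle 2 mm pull.

>>> {"method": "move_arm", "body": {
  "increments": [
    [[0,0,0,-0.003,0,0,0.03],[0,0,0,-0.005,0,0,0.06],[0,0,0,-0.007,0,0,0.09],[0,0,0,-0.008,0,0,0.1],[0,0,0,-0.008,0,0,0.1]]
  ]
}}

```text
time: 14.85
tool_pos: [0.5398, -0.1755, 0.346]
ee_rot: [3.142, -0.0, -1.345]
wrist_force: [1.1, -1.3, 0.3]
width: 0.0139
```

>>> {"method": "move_arm", "body": {
  "increments": [
    [[0,0,0,-0.005,0,0,0],[0,0,0,-0.01,0,0,0],[0,0,0,-0.015,0,0,0],[0,0,0,-0.02,0,0,0],[0,0,0,-0.02,0,0,0],[0,0,0,-0.02,0,0,0]]
  ]
}}

```text
time: 15.35
tool_pos: [0.5397, -0.1755, 0.3477]
ee_rot: [3.141, -0.0, -1.346]
wrist_force: [1.4, -2.0, -3.2]
width: 0.0138
```

```bash
python3 s.py
```

```text
('time', 15.35) ('tool_pos', array([ 0.5397, -0.1755,  0.3477])) ('ee_rot', array([ 3.1412, -0.0001, -1.3465])) ('wrist_force', array([ 1.4477, -2.0423, -3.1738])) ('wrist_torque', array([-0.3345, -0.4282, -0.0082])) ('width', 0.013756849839343027) ('joint_positions', array([-0.4142,  0.1439,  1.4211, -0.0003,  1.5769,  2.5031]))
```

Not free yet: it stops at -3.2 N after the play. I'll go back to mid-play, release, turn back half a turn and regrip.

>>> {"method": "move_arm", "body": {
  "increments": [
    [[0,0,0,0.006,0,0,0],[0,0,0,0.012,0,0,0],[0,0,0,0.012,0,0,0],[0.25,0,0,0.012,0,0,0],[0.6,0,0,0.012,0,0,0],[1,0,0,0.012,0,0,0],[1,0,0,0.012,0,0,0],[1,0,0,0.012,0,0,0]]
  ]
}}

```text
time: 16.02
tool_pos: [0.5397, -0.1753, 0.3469]
ee_rot: [3.141, 0.0, -1.347]
wrist_force: [0.8, -0.0, -0.6]
width: 0.0439
```

>>> {"method": "move_arm", "body": {
  "increments": [
    [[1,0,0,0,0,0,0],[1,0,0,0,0,0,0],[1,0,0,0,0,0,0],[1,0,0,0,0,0,0],[1,0,0,0,0,0,0],[1,0,0,0,0,0,0]]
  ]
}}

```text
time: 16.52
tool_pos: [0.5397, -0.1754, 0.3469]
ee_rot: [3.142, -0.0, -1.347]
wrist_force: [-0.1, 0.1, 0.8]
width: 0.0834
```

>>> {"method": "move_arm", "body": {
  "increments": [
    [[1,0,0,0,0,0,-0.079],[1,0,0,0,0,0,-0.158],[1,0,0,0,0,0,-0.237],[1,0,0,0,0,0,-0.316],[1,0,0,0,0,0,-0.395],[1,0,0,0,0,0,-0.474],[1,0,0,0,0,0,-0.553],[1,0,0,0,0,0,-0.632]]
  ]
}}

```text
time: 17.18
tool_pos: [0.5397, -0.1754, 0.3469]
ee_rot: [3.142, -0.0, -0.348]
wrist_force: [-0.3, -0.1, 1.6]
width: 0.094
```

>>> {"method": "move_arm", "body": {
  "increments": [
    [[1,0,0,0,0,0,-0.079],[1,0,0,0,0,0,-0.158],[1,0,0,0,0,0,-0.237],[1,0,0,0,0,0,-0.316],[1,0,0,0,0,0,-0.395],[1,0,0,0,0,0,-0.474],[1,0,0,0,0,0,-0.553],[1,0,0,0,0,0,-0.632]]
  ]
}}

```text
time: 17.85
tool_pos: [0.5397, -0.1754, 0.3469]
ee_rot: [3.142, 0.0, 0.645]
wrist_force: [0.0, -0.4, 0.1]
width: 0.0938
```

>>> {"method": "move_arm", "body": {
  "increments": [
    [[1,0,0,0,0,0,-0.079],[1,0,0,0,0,0,-0.158],[1,0,0,0,0,0,-0.237],[1,0,0,0,0,0,-0.316],[1,0,0,0,0,0,-0.395],[1,0,0,0,0,0,-0.474],[1,0,0,0,0,0,-0.553],[1,0,0,0,0,0,-0.632]]
  ]
}}

```text
time: 18.52
tool_pos: [0.5397, -0.1754, 0.3469]
ee_rot: [3.142, 0.0, 1.638]
wrist_force: [-0.2, 0.4, 0.1]
width: 0.0938
```

>>> {"method": "move_arm", "body": {
  "increments": [
    [[1,0,0,0,0,0,-0.07],[1,0,0,0,0,0,-0.104],[1,0,0,0,0,0,-0.104],[1,0,0,0,0,0,-0.104]]
  ]
}}

```text
time: 18.85
tool_pos: [0.5397, -0.1754, 0.3469]
ee_rot: [-3.142, 0.0, 1.793]
wrist_force: [-0.4, 0.2, 0.5]
width: 0.0939
```

```bash
python3 s.py; python3 snap.py w5;  python3 - <<'E'
from h import *
w=np.load('w5.npz');im=cv2.GaussianBlur(w['im'].astype(np.float32).mean(2),(3,3),0)
for r in range(300,370,10): print(r,im[r,290:352:2].astype(int))
E
```

```text
('time', 18.85) ('tool_pos', array([ 0.5397, -0.1754,  0.3469])) ('ee_rot', array([-3.1416,  0.0001,  1.7933])) ('wrist_force', array([-0.4338,  0.1903,  0.5409])) ('wrist_torque', array([-0.0088, -0.0079, -0.0402])) ('width', 0.09391859362503102) ('joint_positions', array([-0.4141,  0.1441,  1.4225, -0.0001,  1.5749, -0.6367]))
18.9 [ 0.53973567 -0.17542421  0.34687627] [-3.14158505e+00  7.59554254e-05  1.79344975e+00] [ 0.19460046 -0.09907357  0.3905567 ] [-4.14128063e-01  1.44110983e-01  1.42255416e+00 -6.55935047e-05
  1.57488846e+00 -6.36781755e-01] 0.1992
300 [68 66 67 66 66 60 39 43 53 61 62 60 60 59 58 58 57 55 53 50 40 34 39 57
 59 58 57 57 58 57 56]
310 [66 66 66 65 64 62 41 43 51 60 61 61 59 59 59 57 56 54 51 49 40 36 39 57
 57 57 56 57 57 55 55]
320 [104  74  60  62  63  62  42  42  51  59  60  60  59  58  57  56  53  53
  52  47  40  35  40  56  57  55  55  72 125 163 138]
330 [124 123 123 123 123 122  63  41  51  57  60  59  59  57  57  55  54  51
  49  46  40  37  71 141 145 146 146 145 146 146 157]
340 [123 123 124 124 124 123  67  41  49  57  60  59  58  56  54  53  51  50
  48  45  41  36  73 144 147 145 147 147 149 151 149]
350 [124 123 124 125 125 125 115  58  47  57  59  57  56  54  53  52  49  49
  48  45  41  53 122 147 148 147 147 146 144 140 139]
360 [125 125 125 125 126 125 125 126 126 127 128 127 127 127 128 128 128 129
 129 129 132 114 124 143 143 145 144 143 143 146 146]
```

View pics/w5.png

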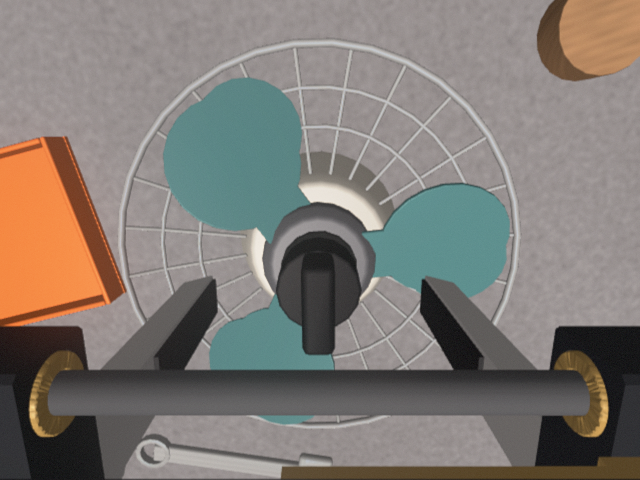

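The wing sits at columns 302–334, centred between the fingers and upright. I'll regrip.

>>> {"method": "move_arm", "body": {
  "increments": [
    [[0.6,0,-0.002,0,0,0,0],[0.3,0,-0.002,0,0,0,0],[0.2,0,-0.002,0,0,0,0],[0.2,0,-0.002,0,0,0,0],[0.2,0,-0.002,0,0,0,0],[0.2,0,-0.002,0,0,0,0],[0.2,0,-0.002,0,0,0,0],[0.2,0,-0.002,0,0,0,0]]
  ]
}}

```text
time: 19.57
tool_pos: [0.5395, -0.1755, 0.3469]
ee_rot: [-3.142, 0.0, 1.795]
wrist_force: [0.2, -0.2, -0.3]
width: 0.0437
```

>>> {"method": "move_arm", "body": {
  "increments": [
    [[0.2,0,0,0,0,0,0],[0.2,0,0,0,0,0,0],[0.2,0,0,0,0,0,0],[0.15,0,0,0,0,0,0],[0.1,0,0,0,0,0,0],[0,0,0,0,0,0,0],[0,0,0,0,0,0,0],[0,0,0,0,0,0,0]]
  ]
}}

```text
time: 20.23
tool_pos: [0.5395, -0.1755, 0.3469]
ee_rot: [3.142, 0.0, 1.795]
wrist_force: [0.0, 0.2, -0.1]
width: 0.0136
```

```bash
python3 s.py
```

```text
('time', 20.2333) ('tool_pos', array([ 0.5395, -0.1755,  0.3469])) ('ee_rot', array([3.1416, 0.0001, 1.7949])) ('wrist_force', array([ 0.0127,  0.1684, -0.0729])) ('wrist_torque', array([-0.099 , -0.1249,  0.005 ])) ('width', 0.013562971805178325) ('joint_positions', array([-0.4143,  0.1437,  1.423 , -0.0001,  1.5748, -0.6385]))
```

>>> {"method": "move_arm", "body": {
  "increments": [
    [[0,0,0,-0.001,0,0,0.03],[0,0,0,-0.003,0,0,0.06],[0,0,0,-0.004,0,0,0.09],[0,0,0,-0.006,0,0,0.12],[0,0,0,-0.007,0,0,0.15],[0,0,0,-0.009,0,0,0.18],[0,0,0,-0.01,0,0,0.2],[0,0,0,-0.01,0,0,0.2]]
  ]
}}

```text
time: 20.9
tool_pos: [0.5396, -0.1755, 0.3479]
ee_rot: [3.141, 0.0, 1.48]
wrist_force: [-0.5, 0.3, -0.3]
width: 0.0135
```

>>> {"method": "move_arm", "body": {
  "increments": [
    [[0,0,0,-0.001,0,0,0.03],[0,0,0,-0.003,0,0,0.06],[0,0,0,-0.004,0,0,0.09],[0,0,0,-0.006,0,0,0.12],[0,0,0,-0.007,0,0,0.15],[0,0,0,-0.009,0,0,0.18],[0,0,0,-0.01,0,0,0.2],[0,0,0,-0.01,0,0,0.2]]
  ]
}}

```text
time: 21.57
tool_pos: [0.5396, -0.1755, 0.3489]
ee_rot: [3.141, 0.0, 1.167]
wrist_force: [0.5, -0.1, 0.5]
width: 0.0135
```

```bash
python3 s.py
```

```text
('time', 21.5667) ('tool_pos', array([ 0.5396, -0.1755,  0.3489])) ('ee_rot', array([3.1414, 0.0001, 1.1669])) ('wrist_force', array([ 0.4895, -0.0973,  0.5096])) ('wrist_torque', array([-0.0121, -0.0763,  0.0361])) ('width', 0.013502461951787581) ('joint_positions', array([-0.4144,  0.1429,  1.4199, -0.0001,  1.5786, -0.0104]))
```

>>> {"method": "move_arm", "body": {
  "increments": [
    [[0,0,0,-0.001,0,0,0.03],[0,0,0,-0.003,0,0,0.06],[0,0,0,-0.004,0,0,0.09],[0,0,0,-0.006,0,0,0.12],[0,0,0,-0.007,0,0,0.15],[0,0,0,-0.009,0,0,0.18],[0,0,0,-0.011,0,0,0.22],[0,0,0,-0.011,0,0,0.22]]
  ]
}}

```text
time: 22.23
tool_pos: [0.5396, -0.1755, 0.35]
ee_rot: [3.142, 0.0, 0.821]
wrist_force: [0.4, 0.1, 0.0]
width: 0.0136
```

>>> {"method": "move_arm", "body": {
  "increments": [
    [[0,0,0,-0.005,0,0,0],[0,0,0,-0.01,0,0,0],[0,0,0,-0.015,0,0,0],[0,0,0,-0.02,0,0,0],[0,0,0,-0.02,0,0,0],[0,0,0,-0.02,0,0,0]]
  ]
}}

```text
time: 22.73
tool_pos: [0.5395, -0.1755, 0.352]
ee_rot: [-3.142, 0.0, 0.821]
wrist_force: [0.1, -0.1, -0.5]
width: 0.0135
```

```bash
python3 s.py
```

```text
('time', 22.7333) ('tool_pos', array([ 0.5395, -0.1755,  0.352 ])) ('ee_rot', array([-3.1415,  0.0001,  0.8214])) ('wrist_force', array([ 0.1169, -0.1276, -0.494 ])) ('wrist_torque', array([ 0.0111, -0.0314,  0.0147])) ('width', 0.01347257756989851) ('joint_positions', array([-0.4143,  0.1416,  1.4152, -0.0001,  1.5849,  0.3351]))
```

Free: only the spinner's weight is felt. I'll lift straight up, slowly at first.

>>> {"method": "move_arm", "body": {
  "increments": [
    [[0,0,0,-0.01,0,0,0],[0,0,0,-0.02,0,0,0],[0,0,0,-0.03,0,0,0],[0,0,0,-0.03,0,0,0]]
  ]
}}

```text
time: 23.07
tool_pos: [0.5396, -0.1755, 0.3554]
ee_rot: [3.141, -0.0, 0.821]
wrist_force: [0.7, -1.0, -0.5]
width: 0.0138
```

>>> {"method": "move_arm", "body": {
  "increments": [
    [[0,0,0,-0.03,0,0,0],[0,0,0,-0.06,0,0,0],[0,0,0,-0.1,0,0,0],[0,0,0,-0.15,0,0,0],[0,0,0,-0.22,0,0,0],[0,0,0,-0.3,0,0,0],[0,0,0,-0.4,0,0,0],[0,0,0,-0.4,0,0,0]]
  ]
}}

```text
time: 23.73
tool_pos: [0.5398, -0.1755, 0.3984]
ee_rot: [3.137, -0.002, 0.821]
wrist_force: [0.1, 0.1, -0.5]
width: 0.0138
```

```bash
python3 s.py; python3 snap.py w6; python3 snap.py sc2 scene
python3 - <<'E'
from h import *
t=np.load('top0.npz');im=t['im'].astype(np.float32);
print(im[255,228:312:2].astype(int).tolist()); print(im[270,225:240].astype(int).tolist())
E
```

```text
('time', 23.7333) ('tool_pos', array([ 0.5398, -0.1755,  0.3984])) ('ee_rot', array([ 3.1366, -0.0017,  0.821 ])) ('wrist_force', array([ 0.1101,  0.0605, -0.5203])) ('wrist_torque', array([-0.0311, -0.0576,  0.01  ])) ('width', 0.01375410706431505) ('joint_positions', array([-0.4143,  0.1261,  1.3406, -0.    ,  1.6696,  0.3355]))
23.7833 [ 0.53975989 -0.17554148  0.39723376] [ 3.13781631e+00 -1.24447633e-03  8.21042856e-01] [-1.52121846 -0.27356489 -0.41793712] [-4.14300227e-01  1.26633245e-01  1.34226516e+00 -6.83849481e-05
  1.66871871e+00  3.35448773e-01] 0.1992
23.8333 [ 0.53964576 -0.17549821  0.39610288] [ 3.13961992e+00 -6.36564689e-04  8.21021206e-01] [ 0.29491029  0.16732778 -0.85793501] [-4.14316739e-01  1.27246320e-01  1.34381048e+00 -4.85776900e-05
  1.66846352e+00  3.35454223e-01] 0.1992
[[104, 100, 99], [105, 101, 100], [105, 101, 100], [104, 101, 100], [105, 102, 100], [105, 101, 99], [102, 99, 98], [114, 112, 111], [100, 99, 98], [121, 121, 117], [128, 127, 124], [127, 126, 123], [128, 128, 124], [128, 128, 124], [126, 127, 124], [127, 128, 124], [128, 129, 125], [125, 126, 123], [127, 128, 125], [126, 128, 124], [127, 127, 125], [127, 128, 125], [127, 128, 124], [127, 129, 125], [127, 128, 125], [125, 126, 123], [124, 126, 122], [126, 129, 125], [128, 130, 126], [126, 129, 125], [125, 128, 125], [129, 132, 128], [127, 131, 127], [125, 128, 125], [115, 115, 113], [99, 97, 96], [104, 100, 99], [105, 102, 100], [105, 101, 100], [104, 100, 99], [105, 102, 101], [103, 101, 99]]
[[103, 99, 98], [103, 99, 97], [104, 101, 99], [105, 101, 99], [106, 102, 100], [105, 102, 100], [106, 102, 100], [107, 102, 101], [105, 101, 100], [103, 100, 98], [104, 100, 98], [103, 100, 98], [105, 101, 99], [104, 100, 99], [104, 100, 99]]
```

View pics/sc2.png

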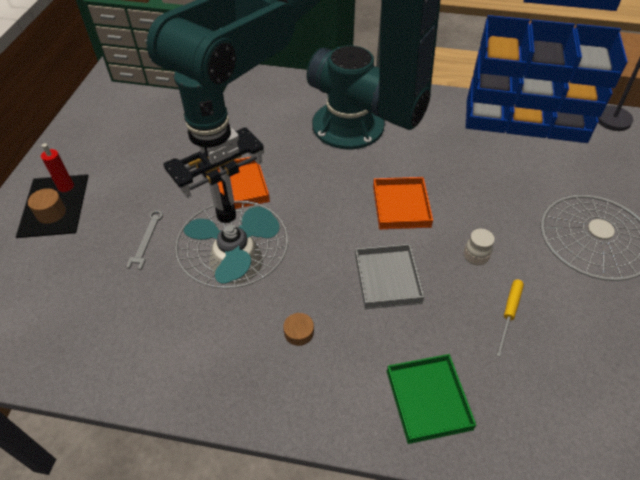

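View pics/w6.png

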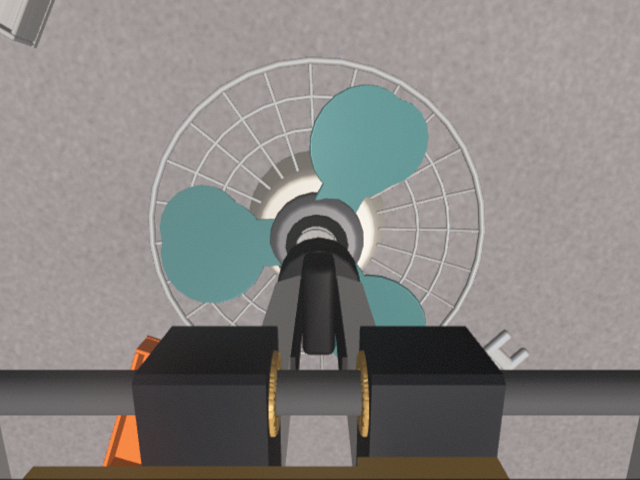

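The shaft end is bare (scene, at (231,232)) and the spinner hangs in the jaws. Now I'll carry it over to the steel dish.

>>> {"method": "move_arm", "body": {
  "increments": [
    [[0,0.1,-0.1,0,0,0,0],[0,0.25,-0.26,0,0,0,0],[0,0.43,-0.45,0,0,0,0],[0,0.61,-0.64,0,0,0,0]]
  ]
}}

```text
time: 24.17
tool_pos: [0.5339, -0.0857, 0.394]
ee_rot: [-3.14, 0.0, 0.82]
wrist_force: [0.3, 0.2, -0.6]
width: 0.014
```

>>> {"method": "move_arm", "body": {
  "increments": [
    [[0,0.2,-0.21,0,0,0,0],[0,0.4,-0.42,0,0,0,0],[0,0.61,-0.64,0,0,0,0]]
  ]
}}

```text
time: 24.42
tool_pos: [0.5283, 0.0031, 0.3942]
ee_rot: [-3.14, 0.001, 0.821]
wrist_force: [1.0, -0.2, -0.3]
width: 0.014
```

>>> {"method": "move_arm", "body": {
  "increments": [
    [[0,0.2,-0.21,0,0,0,0],[0,0.4,-0.42,0,0,0,0],[0,0.61,-0.64,0,0,0,0]]
  ]
}}

```text
time: 24.67
tool_pos: [0.5228, 0.0914, 0.3943]
ee_rot: [-3.14, 0.001, 0.821]
wrist_force: [2.0, 0.3, -0.5]
width: 0.0137
```

>>> {"method": "move_arm", "body": {
  "increments": [
    [[0,0.2,-0.21,0,0,0,0],[0,0.4,-0.42,0,0,0,0],[0,0.55,-0.57,0,0,0,0],[0,0.61,-0.64,0,0,0,0],[0,0.61,-0.64,0,0,0,0],[0,0.61,-0.64,0,0,0,0]]
  ]
}}

```text
time: 25.17
tool_pos: [0.5181, 0.1777, 0.3945]
ee_rot: [3.142, 0.001, 0.822]
wrist_force: [-1.1, -0.6, -1.6]
width: 0.0141
```

```bash
python3 snap.py w7; python3 snap.py sc3 scene
```

```text
25.2167 [0.51834796 0.17704189 0.39463718] [3.14127261e+00 1.14209149e-03 8.20644113e-01] [ 0.18065284 -0.49113749 -1.03660719] [ 2.25862179e-01  8.46496739e-02  1.39328434e+00 -9.09007479e-04
  1.66442523e+00  9.75929572e-01] 0.1992
25.2667 [0.51850694 0.17664149 0.39473412] [3.14131371e+00 8.98914359e-04 8.19748642e-01] [ 0.92760233  0.3021003  -0.68949033] [ 2.25033299e-01  8.46082986e-02  1.39313753e+00 -7.37921568e-04
  1.66443509e+00  9.76012078e-01] 0.1992
```

View pics/w7.png

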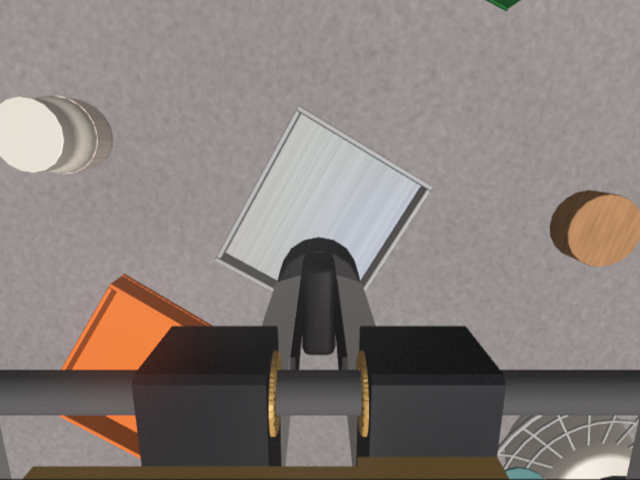

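View pics/sc3.png

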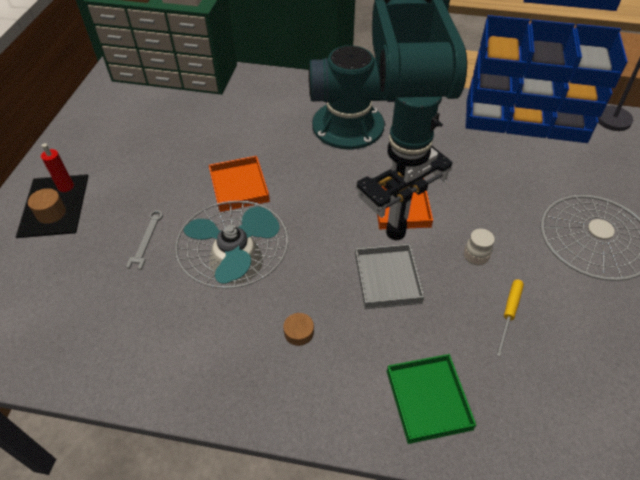

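w7 shows the steel dish's corners at (299,109), (431,187) and (219,260), with the fourth hidden behind the gripper.

```bash
python3 - <<'E'
from h import *
from bench import robot
w=np.load('w7.npz');s=np.load('sc3.npz');t=np.load('top0.npz')
a,b,c=[rayz(w,p,.028) for p in [(299,109),(431,187),(219,260)]]
print(a,b,c,np.linalg.norm(a-b),np.linalg.norm(a-c),'centre',(b+c)/2)
X=[tri([(w,p),(t,q)]) for p,q in [((299,109),(238,234)),((431,187),(285,221)),((219,260),(256,290))]];print(X)
d=w['d'];P=w
for p in [(320,180),(300,200),(340,200)]:
    z=d[p[1],p[0]];print('floor z',(P['R'].T@(np.linalg.inv(P['mtx'])@np.array([p[0],p[1],1.])*z-P['t'])))
print(delta(robot,[*((b+c)/2)[:2],.2],.82))
E
```

```text
[0.56995989 0.25679947 0.028     ] [0.60782266 0.13685224 0.028     ] [0.43240971 0.21331413 0.028     ] 0.12578126273567541 0.1442602760297133 centre [0.52011619 0.17508319 0.028     ]
[(array([ 0.57097195,  0.25862843, -0.00068309]), [np.float64(0.8877079397046697), np.float64(0.30101921082996064)]), (array([0.60496365, 0.13583476, 0.02404596]), [np.float64(4.088409206619539), np.float64(1.327487654446624)]), (array([0.42863519, 0.21068143, 0.01460492]), [np.float64(2.700791452318694), np.float64(0.973459916719524)])]
floor z [0.54235744 0.20225087 0.0026256 ]
floor z [0.51704381 0.20144914 0.00332547]
floor z [0.54343678 0.17696677 0.00363971]
(array([1.000e-03, 2.200e-02, 1.947e+00]), array([ 0.   ,  0.001, -0.   ]))
```

The dish centre is about (0.520,0.175) with the floor at z≈0.003–0.004, so I'm already above it. I'll lower in stages.

>>> {"method": "move_arm", "body": {
  "increments": [
    [[0,0,0,0.2,0,0,0],[0,0,0,0.5,0,0,0],[0,0,0,0.8,0,0,0],[0,0,0,1,0,0,0],[0,0,0,1,0,0,0]]
  ]
}}

```text
time: 25.68
tool_pos: [0.5171, 0.1757, 0.2892]
ee_rot: [-3.136, 0.009, 0.819]
wrist_force: [-0.4, -0.8, -1.3]
width: 0.0136
```

>>> {"method": "move_arm", "body": {
  "increments": [
    [[0,0,0,0.15,0,0,0],[0,0,0,0.28,0,0,0],[0,0,0,0.38,0,0,0],[0,0,0,0.45,0,0,0],[0,0,0,0.49,0,0,0],[0,0,0,0.5,0,0,0],[0,0,0,0.5,0,0,0]]
  ]
}}

```text
time: 26.27
tool_pos: [0.5187, 0.1775, 0.2454]
ee_rot: [3.141, -0.0, 0.821]
wrist_force: [0.1, 0.5, -1.3]
width: 0.0137
```

```bash
python3 s.py; python3 snap.py w8; python3 snap.py sc4 scene
python3 - <<'E'
import cv2
cv2.imwrite('pics/sc4z.png',cv2.resize(cv2.imread('pics/sc4.png')[200:320,340:460],(600,600),interpolation=cv2.INTER_CUBIC))
E
```

```text
('time', 26.2667) ('tool_pos', array([0.5187, 0.1775, 0.2454])) ('ee_rot', array([ 3.1412, -0.0004,  0.8208])) ('wrist_force', array([ 0.1008,  0.5132, -1.254 ])) ('wrist_torque', array([-0.026 , -0.0075,  0.0193])) ('width', 0.013742910502878024) ('joint_positions', array([ 0.2263,  0.169 ,  1.6027, -0.0001,  1.3694,  0.9763]))
26.3167 [0.51876401 0.1775396  0.24566821] [ 3.14086737e+00 -8.95082380e-04  8.20897713e-01] [-0.52723969  0.39438964  0.09513734] [ 2.26357082e-01  1.68784299e-01  1.60228627e+00 -1.01522777e-04
  1.36937434e+00  9.76276275e-01] 0.1992
26.3667 [0.51878975 0.17758696 0.24582306] [ 3.14062580e+00 -1.19162823e-03  8.20976837e-01] [ 0.06413399  0.72409833 -1.57466669] [ 2.26440550e-01  1.68610388e-01  1.60215864e+00 -1.36248482e-04
  1.36929491e+00  9.76287782e-01] 0.1992
```

View pics/sc4z.png

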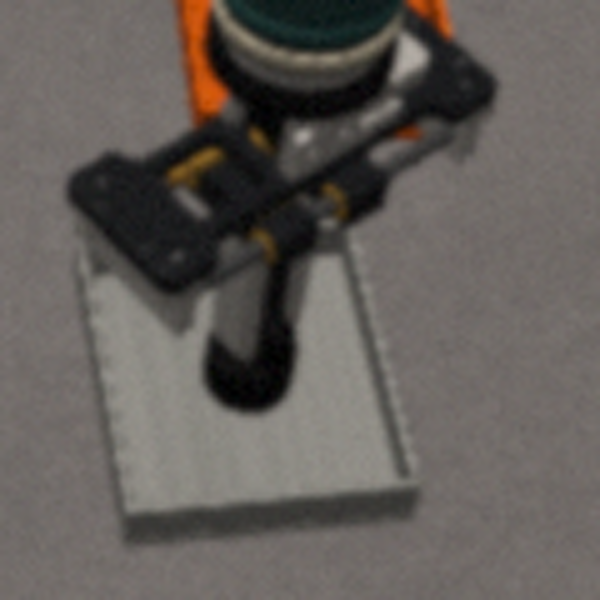

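The spinner is over the middle of the dish, about 10 mm up. I'll creep down.

>>> {"method": "move_arm", "body": {
  "increments": [
    [[0,0,0,0.02,0,0,0],[0,0,0,0.04,0,0,0],[0,0,0,0.06,0,0,0],[0,0,0,0.075,0,0,0],[0,0,0,0.08,0,0,0],[0,0,0,0.08,0,0,0],[0,0,0,0.08,0,0,0]]
  ]
}}

```text
time: 26.95
tool_pos: [0.5185, 0.1776, 0.2369]
ee_rot: [-3.142, 0.0, 0.821]
wrist_force: [0.8, -0.5, -0.4]
width: 0.0136
```

>>> {"method": "move_arm", "body": {
  "increments": [
    [[0,0,0,0.005,0,0,0],[0,0,0,0.01,0,0,0],[0,0,0,0.01,0,0,0],[0,0,0,0.01,0,0,0]]
  ]
}}

```text
time: 27.28
tool_pos: [0.5185, 0.1776, 0.236]
ee_rot: [3.141, 0.0, 0.821]
wrist_force: [-0.3, 0.1, -0.1]
width: 0.0139
```

```bash
python3 s.py
```

```text
('time', 27.2833) ('tool_pos', array([0.5185, 0.1776, 0.236 ])) ('ee_rot', array([3.1415, 0.    , 0.821 ])) ('wrist_force', array([-0.3393,  0.0777, -0.0712])) ('wrist_torque', array([-0.0403, -0.0114, -0.0063])) ('width', 0.013933681710376516) ('joint_positions', array([ 0.2265,  0.1774,  1.613 , -0.0001,  1.3512,  0.9763]))
```

>>> {"method": "move_arm", "body": {
  "increments": [
    [[0,0,0,0.003,0,0,0],[0,0,0,0.006,0,0,0],[0,0,0,0.006,0,0,0],[0,0,0,0.006,0,0,0]]
  ]
}}

```text
time: 27.62
tool_pos: [0.5185, 0.1776, 0.2359]
ee_rot: [3.141, -0.0, 0.821]
wrist_force: [-1.3, -2.0, 3.2]
width: 0.0137
```

```bash
python3 s.py
```

```text
('time', 27.6167) ('tool_pos', array([0.5185, 0.1776, 0.2359])) ('ee_rot', array([ 3.1413, -0.0002,  0.821 ])) ('wrist_force', array([-1.3173, -2.0073,  3.1996])) ('wrist_torque', array([-0.074 ,  0.2846,  0.0411])) ('width', 0.013734579745860648) ('joint_positions', array([ 0.2265,  0.1775,  1.6131, -0.0002,  1.3507,  0.9763]))
```

Touched down at 3.2 N. I'll ease back 0.4 mm and release.

>>> {"method": "move_arm", "body": {
  "increments": [
    [[0,0,0,-0.004,0,0,0],[0,0,0,-0.004,0,0,0],[0.2,0,0,-0.004,0,0,0],[0.3,0,0,-0.004,0,0,0],[0.5,0,0,-0.004,0,0,0],[0.5,0,0,-0.004,0,0,0],[0.5,0,0,-0.004,0,0,0],[0.5,0,0,-0.004,0,0,0]]
  ]
}}

```text
time: 28.28
tool_pos: [0.5185, 0.1776, 0.2356]
ee_rot: [3.142, 0.0, 0.821]
wrist_force: [-1.0, 0.2, 0.1]
width: 0.0461
```

>>> {"method": "move_arm", "body": {
  "increments": [
    [[0.5,0,0,-0.05,0,0,0],[0.5,0,0,-0.15,0,0,0],[0.5,0,0,-0.35,0,0,0],[0.5,0,0,-0.6,0,0,0],[0.5,0,0,-0.9,0,0,0],[0.5,0,0,-1,0,0,0],[0.5,0,0,-1,0,0,0]]
  ]
}}

```text
time: 28.87
tool_pos: [0.5193, 0.1778, 0.3406]
ee_rot: [3.136, -0.008, 0.821]
wrist_force: [0.5, -0.6, -0.0]
width: 0.0471
```

```bash
python3 snap.py w9; python3 snap.py sc5 scene
```

```text
28.9167 [0.51875799 0.177618   0.33767728] [ 3.13911415 -0.0034778   0.82102778] [ 0.06513124 -0.23516286 -0.60642629] [ 2.26501250e-01  1.04689903e-01  1.48481190e+00 -1.05288509e-04
  1.54782154e+00  9.76276299e-01] 0.1992
28.9667 [0.51833456 0.17752319 0.33551482] [ 3.14144364e+00 -7.45547128e-05  8.21006915e-01] [-0.38815014  0.17113148 -0.79395596] [ 2.26499658e-01  1.06162249e-01  1.48754278e+00 -8.17134942e-05
  1.54774240e+00  9.76290953e-01] 0.1992
```

View pics/w9.png

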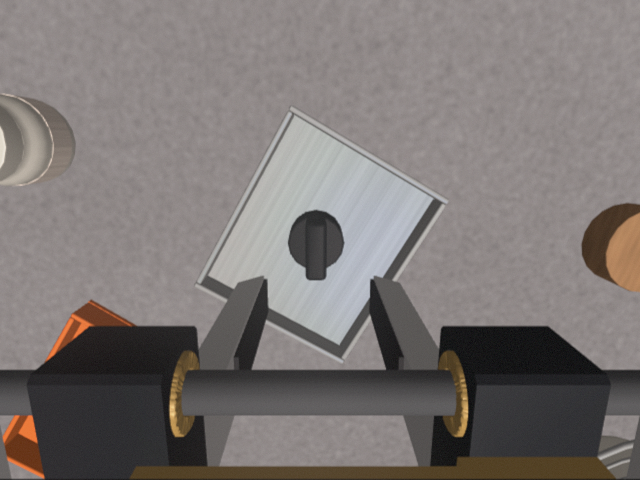

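View pics/sc5.png

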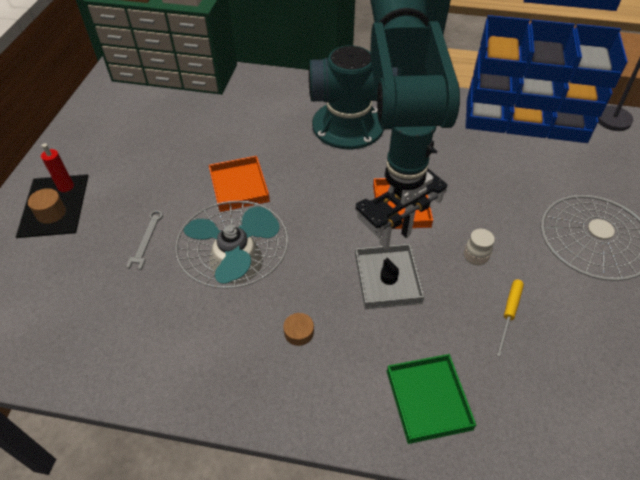

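The spinner stands wing up near the middle of the dish (wrist (316,243), scene (390,270)). The gripper is clear, and the bystanders appear where they were, so I'm handing in.

```bash
python3 - <<'E'
from bench import robot
print(robot.close_job())
E
```

```text
the job is handed in; nothing more can be done
None
```

The spinner is off the shaft and standing wing up near the middle of the steel dish, and the job was handed in at about 29 s. No verdict was reported.

- **Unscrewing:** I turned it clockwise about 0.76 turn in two grips, letting the hand rise with the thread. Force readings, taken only at the end of each move, stayed within about 2 N. One gentle test pull at about 0.6 turn read -3.2 N, which showed it was not free yet. I went back to mid-play, regripped and carried on. A second pull then felt only the spinner's weight, and I lifted it straight up about 46 mm.
- **Placing:** Touchdown in the dish read 3.2 N. I eased back 0.4 mm before releasing.
- **Last checks:** The final wrist and scene pictures show the spinner upright in the steel dish with the gripper clear of it. By eye, the bystanders are where they started; I did not measure that.
- **Disagreements:**
  - The overhead and scene cameras differed by up to 8 mm on the dish centre, so I used the wrist view, about (0.520, 0.175). The dish sides came out 126 and 144 mm there, against the stated 130 and 150 mm.
  - Triangulating the wing top gave 0.145 m, against 0.158 m in the text and 0.158–0.160 m from depth, so I used depth and the text.

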